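# Level the drying board with the wedge, then blow it clean

### The job

The white drying board of enamelled charms slopes because its free edge is low. Push the orange wedge, thin end first, under that free edge until the board lies level, and leave it there. Only then squeeze the red trigger of the fixed air gun all the way, keep it squeezed for a full second and let go so that it springs back; do not pull the trigger while the board still slopes, and do not push or knock over the jars, pot, tape and brush around.

Things in the scene. Friction and masses are not known exactly. Their poses are not given: they have to be found in the camera images.
- stand: fixed stand of the drying board: a low dark steel bar. Origin on the table under the centre of the level board; x along the board's free edge, y from the free edge (y = -100 mm) to the hinge (y = +100 mm), z up. The space under the board is empty up to y = +85 mm, save for two rubber feet 14 mm across under the free edge's corners at x = -111 and +111 mm
- board (a joint): white board with black and gold charms (fixed, 3 mm high), 240 mm along the free edge by 200 mm, 8 mm thick, 0.6 kg, hinged to the stand. Angle in rad: 0 = level, negative = free edge low (it rests at -0.08), positive = too high. Its underside is 36 mm over the table when level; at rest the free edge's underside is 20 mm over it
- board_edge (a point): middle of the board's free edge, on its underside; moves with the board (axes as the stand's when level)
- board_top (a point): middle of the board's upper face; its z axis is the board's normal
- wedge_mid (a point): centre of the loose orange wedge, 12.5 mm over the table. The wedge is 150 mm long (its y), 60 mm wide (x), about 0.18 kg, flat below; its height rises evenly from 5 mm at the thin end (75 mm along +y) to 45 mm at the heel (75 mm along -y). It starts in front of the free edge, thin end towards it. It stays put under the board when let go
- wedge_tip (a point): middle of the wedge's thin end, at the table; axes as the wedge's. The board is level when this lies about 116 mm inside the free edge, the wedge pointing straight in
- wedge_heel (a point): middle of the wedge's upright flat heel face (60 mm wide, 45 mm high), 22.5 mm over the table; axes as the wedge's: pushing along +y pushes it in, which takes about 5 to 10 N
- gun: fixed air gun on its side in a mount. Origin on the table under the mount's centre; nozzle along y, grip along -x, z up. Base plate 200 x 150 mm, 10 high. Barrel along y: 32 mm thick, axis at x = 45, z = 70. Grip: blue and black bar, x = -90 to 35, front face y = -12, back face y = -38 mm, z = 55 to 85. The red trigger stands 21 mm in front of it; front, back and above are clear
- trigger_pad (a point): place to press on the front face of the red trigger, 55 mm from its hinge, 70 mm over the table. Trigger: bar 68 mm long, 9 thick, 22 high, along the gun's -x from its upright hinge at gun x = 25, y = 14 mm. From here to the grip's back face is 56 mm at rest, about 42 mm fully squeezed; it moves along the gun's -y
- trigger (a joint): trigger angle in rad about its upright hinge: 0 = released, 0.28 = fully squeezed (stop). Its spring pushes it back: about 3 N on the pad at the start, 6 N at the stop
- jar_red: bystander: glass jar with a red lid, 64 mm across, 75 mm high; origin under its centre
- jar_black: bystander: black jar with a silver lid, 68 mm across, 72 mm high; origin under its centre
- dispenser: bystander: squat glass bottle, 76 mm across, 90 mm high; origin under its centre; near the end of the gun's grip
- pot: bystander: open copper-coloured pot, 68 mm across, 55 mm high; origin under its centre; near the wedge
- tape_roll: bystander: green roll of tape lying flat, 90 mm across, 24 mm high; origin under its centre
- brush: bystander: red brush 190 mm long, lying along its x
Things that resemble listed ones, but are neither listed nor needed, are in the scene too. Of the things that look like the part that bears wedge_mid, the larger one is meant.

How it is judged:
By the outcome, as a careful person would: the job done as asked, in the order asked, and still so for the second after the job is handed in, with the robot touching nothing.
It also fails if it takes over 58 s, if anything falls off the work surface, if the arm or the gripper's body presses on something with over 40 N, if the wrist force passes 120 N, or if a joint passes its speed limit or range.

### The arm

A 7-joint arm with a two-finger parallel gripper is mounted at the origin on the work surface. World frame = base frame: x ahead of the robot, y to its left, z up, the work surface at z = 0. Lengths are in m, angles in rad, forces in N, time in s.
With the tool pointing down it reaches from about 0.425 to 0.875 m from the base axis. Payload 4.7 kg.
Tool frame: the origin (TCP) lies where the fingers leave the gripper's body, on its centre line; the fingertips stand 70 mm ahead of it and the grasp point (between the pads) lies 51 mm ahead of it; z points along the fingers, y is the line along which they close (so a half turn about z gives the same grasp; the last joint's range is limited). The gripper opens to 87 mm and grips with 3 to 60 N. Pads are 19 mm wide; open, the fingers measure 117 mm over their backs; the gripper's body (75 mm by 190 mm) begins 51 mm behind the grasp point.
Start: joints at [1.341, 0.321, -0.07, 1.45, 0.023, 1.371, -0.057], TCP at [0.157, -0.631, 0.292] pointing down, gripper open.
Joint ranges: [-2.86, 2.86], [-0.3, 2.09], [-1.38, 1.24], [0.06, 2.45], [-1.56, 4.7], [0.09, 2.05], [-2.69, 2.69]. Speed limits (rad/s): [2.57, 2.57, 3.14, 3.14, 3.14, 3.14, 3.14].

### API

Orientations are given as a rotation vector (axis times angle).
In Python, from bench import ctrl gives the robot as it stands.
- The arm moves only by the tool play_rows, never from a script. Its argument "increments" is a list that holds one entry, the list of rows, each a list of 7 numbers: the shift along the tool's x, y, z as a fraction of full scale, then the turn, a rotation vector about the tool's x, y, z as a fraction of full scale, then the gripper command: -1 is shut, 1 is fully open, values between are in proportion. A call has 1 to 8 rows; each row is the pose to reach, as a shift and turn from the pose commanded when the call began, along the tool's axes at that moment; what a row does not reach only later rows make up. Full scale, the value 1, is 0.1 m for a shift and 90 degrees for a turn. A row lasts 1/10 s, in which the tool goes at most 50 mm and 8.59 degrees, less where a joint would pass 70% of its speed; a pose out of reach is approached as far as the arm can. A call with a number of a shift or a turn outside -1 to 1 is refused whole. A call with a gripper value outside its range is refused whole. The fingers move at their own pace and stop on an object; "squeeze" is the grip in N (left out, the last holds). Time passes only in rows, so rows that repeat a pose let the fingers close. It gives the time, the measured TCP pose, the force, the opening and the grip force at its end, in the units of the state.
- ctrl.get_state(): the state, without advancing time (a new reading comes with each control period).
- ctrl.get_image(name): name is "scene" or "side" or "wrist"; returns the picture (420x560x3 uint8, red, green, blue); there is no depth.
- ctrl.get_calibration(name): a dict with "vertical_fov" (degrees; the focal length in pixels is half the picture's height over the tangent of half this angle, whatever the lens; pixels are square), "cx", "cy" (the principal point, pixels), "dist_coeffs" ([k1, k2, p1, p2, k3] as OpenCV has them; the pictures are not rectified), "R" (3x3) and "t" (3): a world point X has camera coordinates R X + t; the wrist camera has in their place "T_tool_cam" (4x4, takes a point from camera to tool coordinates, whose origin is the TCP and whose axes are the flange's). Camera axes: x right, y down, z forward; pixel columns grow to the right and rows downward; lengths in m; the calibration is good to about 2 mm. A picture is of the moment at which its call begins: read the wrist's pose just before it. get_calibration takes no time and is no camera call.
- ctrl.close_job(): hands the job in; it is judged then, once.
The state is a dict: "time": time; "joint_positions": joint angles; "qd": joint speeds; "joint_torque": joint torques, N m; "position": TCP position; "tool_rot": TCP orientation; "ft_force": force on the tool from outside, world axes, zero at the start; "torque": the same for the moment, N m; "grip_width": opening from 0.0 (shut) to 1.0 (fully open); "grip_force": force on a finger pad.
Only numpy, scipy, OpenCV 4.12 (cv2) and the standard library are available. Lean on these libraries where they do the work, as an engineer would, in place of code of your own. Each camera call takes 0.05 s, during which the arm holds its last target. There are 200 camera calls.

## Working session

There is one attempt and no reset: what is moved stays moved. The work goes in short steps, Python scripts to look and compute and a tool call to move; the robot and the scene stay as the last step left them, time stands still between calls to the robot, and variables do not carry over. Pictures are saved under pics/ and viewed, at most 10 in all, crops included, and the job is handed in when it is done.

Besides the shell and the picture viewer there is one more tool, called after ">>>" as name(argument=value, ...), one argument or row to a line, values as JSON. play_rows: Moves the arm, as the interface text tells. Shift numbers are shares of 0.1 m and turn numbers shares of 90 degrees, none past 1 either way. Its arguments: {"type":"object","properties":{"increments":{"type":"array"},"squeeze":{"type":"number"}},"required":["increments"]}

```bash
mkdir -p pics; cat > h.py <<'E'
import numpy as np, cv2
from bench import ctrl
from scipy.spatial.transform import Rotation as R
def cam(n,st=None):
    c=ctrl.get_calibration(n); f=210/np.tan(np.radians(c["vertical_fov"])/2)
    K=np.array([[f,0,c["cx"]],[0,f,c["cy"]],[0,0,1]]); d=np.array(c["dist_coeffs"],float)
    if n=="wrist":
        st=st or ctrl.get_state(); T=np.eye(4); T[:3,:3]=R.from_rotvec(st["tool_rot"]).as_matrix(); T[:3,3]=st["position"]
        M=np.linalg.inv(T@np.array(c["T_tool_cam"])); return K,d,M[:3,:3],M[:3,3]
    return K,d,np.array(c["R"]),np.array(c["t"])
def rays(C,px):
    K,d,Rm,t=C; u=cv2.undistortPoints(np.array(px,float).reshape(-1,1,2),K,d).reshape(-1,2)
    return -Rm.T@t, np.c_[u,np.ones(len(u))]@Rm
def plane(C,px,z):
    o,v=rays(C,px); return o+v*((z-o[2])/v[:,2])[:,None]
def proj(C,P):
    K,d,Rm,t=C; return cv2.projectPoints(np.array(P,float).reshape(-1,3),cv2.Rodrigues(Rm)[0],t,K,d)[0].reshape(-1,2)
def tri(C1,p1,C2,p2):
    o1,v1=rays(C1,[p1]);o2,v2=rays(C2,[p2]);A=np.c_[v1[0],-v2[0]];s=np.linalg.lstsq(A,o2-o1,rcond=None)[0]
    a=o1+s[0]*v1[0];b=o2+s[1]*v2[0];return (a+b)/2,np.linalg.norm(a-b)
def snap(n,f):
    im=ctrl.get_image(n); cv2.imwrite("pics/"+f,im[:,:,::-1]); return im
E
python3 - <<'E'
from h import *
st=ctrl.get_state(); print(st)
a=snap("scene","scene0.png");b=snap("side","side0.png");snap("wrist","wrist0.png")
for n in("scene","side","wrist"):
    C=cam(n,st); print(n,(-C[2].T@C[3]).round(3),C[0][0,0],C[1])
E
```

```text
{'time': 0.0, 'joint_positions': array([ 1.3411148 ,  0.32184088, -0.0701232 ,  1.45170838,  0.02262606,
        1.37079483, -0.05688405]), 'qd': array([ 0.000247  , -0.00093094, -0.00253206,  0.00022904,  0.00041839,
        0.00018956, -0.00172923]), 'joint_torque': array([ 1.25288334e-03, -4.91288495e+01, -4.03160099e-01, -3.12533319e+01,
       -6.40672515e-02,  4.36609774e-02,  1.81496566e-04]), 'position': array([ 0.15676128, -0.63036678,  0.29113333]), 'tool_rot': array([-3.11634905e+00, -3.81887334e-01,  5.50623285e-04]), 'ft_force': array([0.42394604, 0.64150374, 0.6773594 ]), 'torque': array([-0.01911387, -0.02230197,  0.03344182]), 'grip_force': 0.0, 'grip_width': 1.0060043485575525}
scene [ 1.055 -0.603  1.276] 484.35153362271 [-0.16362774  0.          0.          0.          0.        ]
side [0.069 0.871 0.712] 503.2779379768037 [-0.11031905  0.          0.          0.          0.        ]
wrist [ 0.221 -0.614  0.383] 327.3969522934983 [-0.04497948  0.          0.          0.          0.        ]
```

View pics/scene0.png

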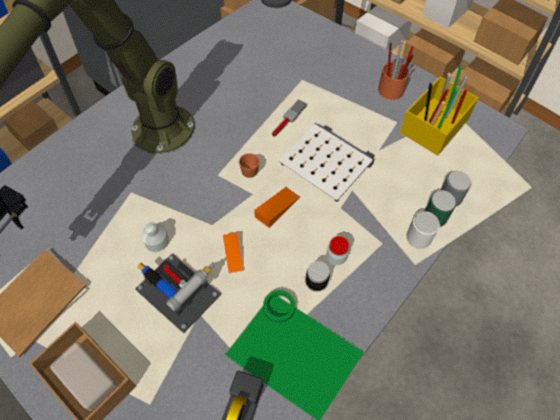

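View pics/side0.png

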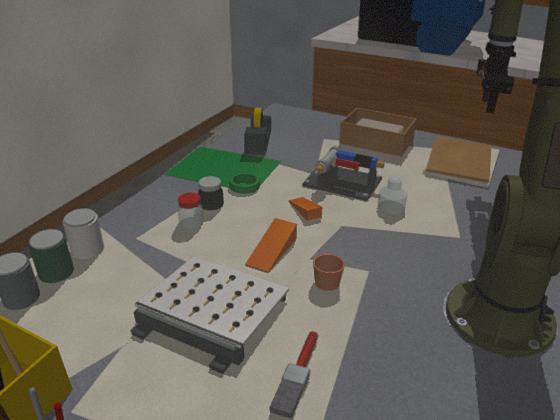

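The scene view shows two orange wedges: one at (277,206), which is larger and near the pot and board, and one at (233,252), which is smaller and near the gun. In the side view they are at (273,244) and (306,208). By the description I choose (277,206). The board is at (327,160) and the gun at (178,290), with its red trigger near (172,273). Next is one close crop to check the choice.

```bash
python3 - <<'E'
from h import *
a=cv2.imread("pics/scene0.png");b=cv2.imread("pics/side0.png")
c1=cv2.resize(a[120:240,220:380],None,fx=2.5,fy=2.5,interpolation=3); c2=cv2.resize(b[140:300,260:420][:120],None,fx=2.5,fy=2.5,interpolation=3)
c3=cv2.resize(a[220:340,120:280],None,fx=2.5,fy=2.5,interpolation=3); c4=cv2.resize(b[210:370,125:325],(400,300),interpolation=3)
cv2.imwrite("pics/crop.png",np.vstack([np.hstack([c1,c2]),np.hstack([c3,c4])]))
S=cam("scene");D=cam("side")
for n,im,C in(("scene",a,S),("side",b,D)):
    h=cv2.cvtColor(im,cv2.COLOR_BGR2HSV)
    m=cv2.inRange(h,(4,190,90),(16,255,255))
    for c in cv2.findContours(m,0,2)[0]:
        if cv2.contourArea(c)>150:
            p=cv2.approxPolyDP(c,2,True)[:,0]; print(n,cv2.contourArea(c)); print(np.c_[p,plane(C,p,0)[:,:2].round(3),plane(C,p,.045)[:,:2].round(3)].tolist())
print("board",plane(S,[[327,160]],.035),"gun",plane(S,[[178,290]],.05))
E
```

```text
scene 475.5
[[236.0, 233.0, 0.489, -0.133, 0.509, -0.15], [224.0, 235.0, 0.467, -0.162, 0.488, -0.178], [229.0, 271.0, 0.561, -0.238, 0.579, -0.251], [242.0, 269.0, 0.585, -0.209, 0.602, -0.223]]
scene 761.5
[[298.0, 196.0, 0.544, 0.094, 0.562, 0.07], [285.0, 188.0, 0.493, 0.091, 0.513, 0.066], [257.0, 208.0, 0.477, -0.025, 0.497, -0.045], [256.0, 217.0, 0.497, -0.051, 0.516, -0.071], [269.0, 226.0, 0.548, -0.049, 0.566, -0.069]]
side 180.5
[[295.0, 224.0, 0.527, -0.116, 0.498, -0.054], [274.0, 220.0, 0.584, -0.108, 0.551, -0.046], [265.0, 234.0, 0.574, -0.04, 0.542, 0.018], [267.0, 236.0, 0.565, -0.034, 0.534, 0.023], [267.0, 232.0, 0.574, -0.05, 0.542, 0.008], [269.0, 236.0, 0.561, -0.037, 0.53, 0.021], [268.0, 229.0, 0.578, -0.063, 0.546, -0.004], [272.0, 226.0, 0.575, -0.08, 0.543, -0.02], [274.0, 229.0, 0.564, -0.07, 0.533, -0.011], [277.0, 225.0, 0.566, -0.09, 0.535, -0.029], [280.0, 233.0, 0.542, -0.061, 0.513, -0.002], [282.0, 232.0, 0.54, -0.068, 0.51, -0.008], [282.0, 236.0, 0.532, -0.052, 0.503, 0.007], [276.0, 230.0, 0.558, -0.069, 0.527, -0.009], [275.0, 232.0, 0.556, -0
[... 749 characters left out ...]
 -0.009, 0.485, 0.047], [279.0, 244.0, 0.523, -0.018, 0.494, 0.038], [282.0, 245.0, 0.515, -0.017, 0.486, 0.039], [285.0, 242.0, 0.514, -0.032, 0.486, 0.025], [283.0, 238.0, 0.526, -0.045, 0.497, 0.013], [287.0, 238.0, 0.517, -0.05, 0.489, 0.009], [290.0, 233.0, 0.52, -0.073, 0.492, -0.013], [288.0, 235.0, 0.521, -0.063, 0.492, -0.004], [286.0, 229.0, 0.537, -0.084, 0.508, -0.024], [281.0, 226.0, 0.555, -0.091, 0.524, -0.03], [288.0, 225.0, 0.541, -0.103, 0.511, -0.042], [291.0, 231.0, 0.522, -0.082, 0.493, -0.022], [293.0, 229.0, 0.521, -0.093, 0.493, -0.032], [290.0, 227.0, 0.532, -0.097, 0.503, -0.036]]
board [[0.53889394 0.24710216 0.035     ]] gun [[ 0.51572006 -0.3868285   0.05      ]]
```

View pics/crop.png

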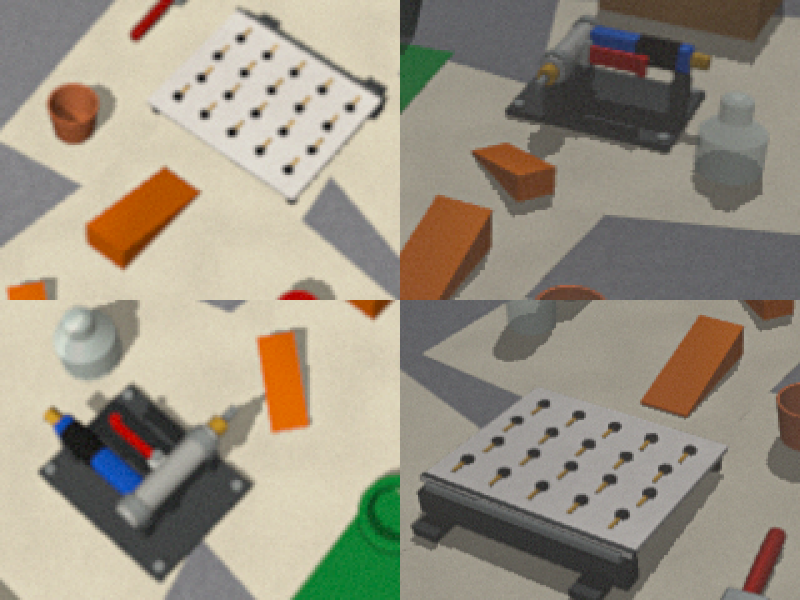

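The crop confirms the choice. The large wedge has its thin end at scene (298,196)-(285,188), towards the board, and its heel at (256,217)-(269,226). The small one by the gun is the decoy. Next I measure the board and gun frames.

```bash
python3 - <<'E'
from h import *
a=cv2.imread("pics/scene0.png");b=cv2.imread("pics/side0.png")
S=cam("scene");D=cam("side")
def quad(m):
    c=max(cv2.findContours(m,0,2)[0],key=cv2.contourArea); h=cv2.convexHull(c)
    for e in np.arange(1,30,.5):
        p=cv2.approxPolyDP(h,e,True)[:,0]
        if len(p)<=4: break
    return p
def show(n,p,C,z): print(n,np.c_[p,plane(C,p,z)[:,:2].round(4)].tolist())
h=cv2.cvtColor(a,cv2.COLOR_BGR2HSV); hb=cv2.cvtColor(b,cv2.COLOR_BGR2HSV)
m=cv2.inRange(h,(0,0,150),(180,28,255)); k=np.zeros_like(m); k[118:205,272:380]=255
q=quad(cv2.morphologyEx(m&k,cv2.MORPH_CLOSE,np.ones((5,5)))); 
for z in(.028,.044): show("board",q,S,z)
m=cv2.inRange(hb,(0,0,110),(180,25,255)); k[:]=0; k[250:360,125:300]=255
q=quad(cv2.morphologyEx(m&k,cv2.MORPH_CLOSE,np.ones((7,7))))
for z in(.028,.044): show("boardside",q,D,z)
m=cv2.inRange(h,(0,0,0),(180,90,85)); k[:]=0;k[245:340,125:230]=255
q=quad(cv2.morphologyEx(m&k,cv2.MORPH_CLOSE,np.ones((9,9)))); show("gunplate",q,S,.01)
for n,hh,C,r in(("scene",h,S,(130,200,250,300)),("side",hb,D,(320,400,145,180))):
    m=cv2.inRange(hh,(0,160,60),(4,255,255))|cv2.inRange(hh,(174,160,60),(180,255,255)); k[:]=0;k[r[2]:r[3],r[0]:r[1]]=255
    c=max(cv2.findContours(m&k,0,2)[0],key=cv2.contourArea); bx=cv2.boxPoints(cv2.minAreaRect(c)); print(cv2.contourArea(c)); show("trig "+n,bx,C,.081); show(" z70",bx,C,.07)
for nm,p,z in(("pot top",[[249,160]],.055),("disp",[[152,232]],.09),("dispbase",[[155,245]],.0),("jarred",[[340,242]],.075),("jarblk",[[318,268]],.072)): print(nm,plane(S,p,z)[0].round(3))
E
```

```text
board [[279.0, 159.0, 0.415, 0.1508], [315.0, 124.0, 0.4072, 0.3505], [371.0, 161.0, 0.6477, 0.3455], [336.0, 199.0, 0.6515, 0.1485]]
board [[279.0, 159.0, 0.4232, 0.1411], [315.0, 124.0, 0.4156, 0.3383], [371.0, 161.0, 0.653, 0.3334], [336.0, 199.0, 0.6566, 0.1388]]
boardside [[125.0, 254.0, 0.7988, 0.2165], [294.0, 278.0, 0.4196, 0.1133], [239.0, 347.0, 0.4221, 0.3367], [125.0, 320.0, 0.6528, 0.3814]]
boardside [[125.0, 254.0, 0.7817, 0.2318], [294.0, 278.0, 0.4114, 0.131], [239.0, 347.0, 0.4138, 0.3492], [125.0, 320.0, 0.6391, 0.3929]]
gunplate [[172.0, 255.0, 0.4034, -0.3157], [219.0, 293.0, 0.5912, -0.3089], [184.0, 331.0, 0.5979, -0.4515], [136.0, 288.0, 0.4036, -0.4567]]
91.5
trig scene [[161.50001525878906, 267.5000305175781, 0.4466, -0.3773], [165.00001525878906, 264.0000305175781, 0.446, -0.3636], [181.00001525878906, 280.0000305175781, 0.5142, -0.3669], [177.50001525878906, 283.5000305175781, 0.5146, -0.3803]]
 z70 [[161.50001525878906, 267.5000305175781, 0.441, -0.3752], [165.00001525878906, 264.0000305175781, 0.4403, -0.3614], [181.00001525878906, 280.0000305175781, 0.5092, -0.3647], [177.50001525878906, 283.5000305175781, 0.5096, -0.3782]]
69.5
trig side [[335.2348937988281, 165.3355712890625, 0.505, -0.3261], [336.4932556152344, 158.2047119140625, 0.5189, -0.3706], [358.5133972167969, 162.09060668945312, 0.4541, -0.3767], [357.2550354003906, 169.22146606445312, 0.4422, -0.3327]]
 z70 [[335.2348937988281, 165.3355712890625, 0.5126, -0.347], [336.4932556152344, 158.2047119140625, 0.5267, -0.3922], [358.5133972167969, 162.09060668945312, 0.4608, -0.3985], [357.2550354003906, 169.22146606445312, 0.4487, -0.3537]]
pot top [0.359 0.068 0.055]
disp [ 0.347 -0.323  0.09 ]
dispbase [ 0.335 -0.325  0.   ]
jarred [0.764 0.011 0.075]
jarblk [ 0.767 -0.092  0.072]
```

>>> play_rows(
  increments=[
    [[0.5, -0.5, 0, 0, 0, -0.095, 1], [1, -1, 0, 0, 0, -0.19, 1], [1, -1, 0, 0, 0, -0.285, 1], [1, -1, 0, 0, 0, -0.38, 1], [1, -1, 0, 0, 0, -0.475, 1], [1, -1, 0, 0, 0, -0.57, 1], [1, -1, 0, 0, 0, -0.665, 1], [1, -1, 0, 0, 0, -0.76, 1]],
  ],
)

```text
time: 0.95
position: [0.2297, -0.5094, 0.292]
tool_rot: [-2.358, -2.076, -0.0]
ft_force: [1.0, 0.4, -0.7]
grip_width: 0.999
grip_force: 0.0
```

>>> play_rows(
  increments=[
    [[0.5, 0.5, 0, 0, 0, -0.042, 1], [1, 1, 0, 0, 0, -0.085, 1], [1, 1, 0, 0, 0, -0.085, 1]],
  ],
)

```text
time: 1.25
position: [0.344, -0.4218, 0.2922]
tool_rot: [2.219, 2.224, 0.001]
ft_force: [0.2, -0.2, 0.0]
grip_width: 1.0
grip_force: 0.0
```

>>> play_rows(
  increments=[
    [[0.5, 0.5, 0, 0, 0, 0, 1], [1, 0.9, 0, 0, 0, 0, 1], [1, 0.9, 0, 0, 0, 0, 1]],
  ],
)

```text
time: 1.55
position: [0.4344, -0.3202, 0.2922]
tool_rot: [-2.217, -2.226, -0.002]
ft_force: [0.7, -0.4, -0.5]
grip_width: 0.999
grip_force: 0.0
```

>>> play_rows(
  increments=[
    [[0.5, 0.5, 0, 0, 0, 0, 1], [1, 0.8, 0, 0, 0, 0, 1], [1, 0.8, 0, 0, 0, 0, 1], [1, 0.8, 0, 0, 0, 0, 1]],
  ],
)

```text
time: 1.95
position: [0.5148, -0.2178, 0.2923]
tool_rot: [-2.21, -2.231, -0.004]
ft_force: [0.0, 0.0, -0.4]
grip_width: 1.001
grip_force: 0.0
```

>>> play_rows(
  increments=[
    [[0.5, 0, 0, 0, 0, 0, -0.4], [1, 0, 0, 0, 0, 0, -0.4], [1, 0, 0, 0, 0, 0, -0.4], [1, 0, 0, 0, 0, 0, -0.4]],
  ],
)

```text
time: 2.35
position: [0.5118, -0.1232, 0.2923]
tool_rot: [2.218, 2.224, -0.002]
ft_force: [-0.3, -0.9, 0.1]
grip_width: 0.717
grip_force: 0.0
```

```bash
python3 - <<'E'
from h import *
st=ctrl.get_state(); print(st["position"],st["tool_rot"],st["joint_positions"].round(2)); snap("wrist","w1.png")
C=cam("wrist",st); print((-C[2].T@C[3]).round(3),C[2].round(2).tolist())
E
```

```text
[ 0.51183211 -0.1232227   0.29232764] [ 2.21807223e+00  2.22362274e+00 -1.67759403e-03] [ 0.78  0.09 -0.63  1.74  0.06  1.33  0.14]
[ 0.511 -0.056  0.384] [[1.0, 0.0, 0.0], [0.0, -0.97, 0.25], [0.0, -0.25, -0.97]]
```

View pics/w1.png

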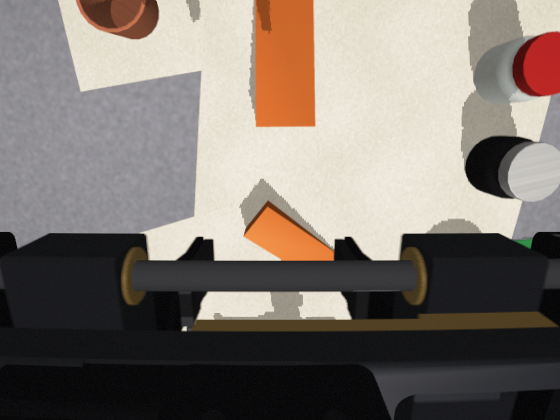

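The wrist view shows the wedge's heel top edge at (256,126)-(315,126), with the decoy wedge below it at (285,235). I move forward to see the thin end and the free edge.

>>> play_rows(
  increments=[
    [[0.5, 0, 0, 0, 0, 0, -0.4], [1, 0, 0, 0, 0, 0, -0.4], [1, 0, 0, 0, 0, 0, -0.4], [1, 0, 0, 0, 0, 0, -0.4]],
  ],
)

```text
time: 2.8
position: [0.5121, -0.0245, 0.2922]
tool_rot: [2.22, 2.222, -0.001]
ft_force: [0.1, -0.5, 0.1]
grip_width: 0.341
grip_force: 0.0
```

```bash
python3 - <<'E'
from h import *
st=ctrl.get_state(); print(st["position"]); im=snap("wrist","w2.png")[:,:,::-1]
C=cam("wrist",st); h=cv2.cvtColor(im,cv2.COLOR_BGR2HSV)
m=cv2.inRange(h,(4,170,110),(16,255,255)); m[225:]=0
c=max(cv2.findContours(m,0,2)[0],key=cv2.contourArea); r=cv2.approxPolyDP(cv2.convexHull(c),4,True)[:,0]
for z in(0,.005,.045): print(z,np.c_[r,plane(C,r,z)[:,:2].round(4)].tolist())
E
```

```text
[ 0.51211414 -0.0245127   0.29220008]
0 [[308.0, 79.0, 0.5502, 0.0933], [311.0, 219.0, 0.5579, -0.068], [257.0, 219.0, 0.4919, -0.068], [256.0, 80.0, 0.4925, 0.0921]]
0.005 [[308.0, 79.0, 0.5497, 0.0926], [311.0, 219.0, 0.5573, -0.0665], [257.0, 219.0, 0.4922, -0.0666], [256.0, 80.0, 0.4928, 0.0915]]
0.045 [[308.0, 79.0, 0.5457, 0.0873], [311.0, 219.0, 0.5525, -0.055], [257.0, 219.0, 0.4943, -0.0551], [256.0, 80.0, 0.4948, 0.0863]]
```

View pics/w2.png

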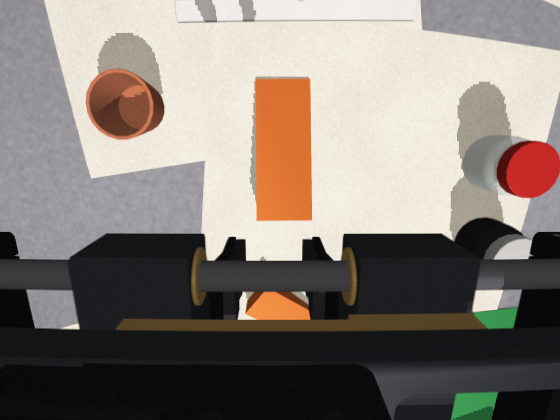

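The wrist view shows the wedge from thin end (256,80)-(308,79) to heel (257,219)-(311,219), which measures 0.147 m long and 0.058 m wide, matching the description. The board's free edge runs (176,22)-(413,20) and the pot is at (125,104), well clear.

```bash
python3 - <<'E'
from h import *
st=ctrl.get_state(); C=cam("wrist",st)
for z in(.02,.028): print(plane(C,[[176,22],[413,20],[178,16]],z).round(4).tolist())
im=cv2.imread("pics/w2.png"); print(im[8:30:1,300].tolist())
E
```

```text
[[0.4128, 0.1451, 0.02], [0.6548, 0.1475, 0.02], [0.4152, 0.1508, 0.02]]
[[0.415, 0.1429, 0.028], [0.6517, 0.1451, 0.028], [0.4173, 0.1484, 0.028]]
[[235, 237, 241], [235, 238, 242], [235, 238, 242], [236, 238, 242], [236, 238, 242], [236, 238, 242], [236, 239, 242], [237, 239, 243], [237, 239, 242], [237, 239, 242], [234, 237, 241], [216, 220, 224], [174, 180, 186], [198, 213, 220], [220, 232, 237], [221, 233, 239], [223, 235, 241], [223, 235, 240], [221, 233, 239], [221, 233, 239], [221, 233, 239], [221, 233, 239]]
```

>>> play_rows(
  increments=[
    [[-0.5, 0.1, 0, 0, 0, 0, -0.4], [-0.9, 0.1, 0.3, 0, 0, 0, -0.4], [-0.9, 0.1, 0.6, 0, 0, 0, -0.4], [-0.9, 0.1, 0.9, 0, 0, 0, -0.4], [-0.9, 0.1, 1, 0, 0, 0, -0.4], [-0.9, 0.1, 1, 0, 0, 0, -0.4]],
  ],
)

```text
time: 3.45
position: [0.5209, -0.1154, 0.1907]
tool_rot: [-2.222, -2.217, 0.003]
ft_force: [-0.3, 0.9, 0.2]
grip_width: 0.302
grip_force: 0.0
```

>>> play_rows(
  increments=[
    [[0.3, 0, 0.3, 0, 0, 0, -0.4], [0.3, 0, 0.6, 0, 0, 0, -0.4], [0.3, 0, 0.9, 0, 0, 0, -0.4], [0.3, 0, 0.9, 0, 0, 0, -0.4]],
  ],
)

```text
time: 3.85
position: [0.5205, -0.084, 0.1004]
tool_rot: [-2.218, -2.219, 0.004]
ft_force: [-0.9, 1.0, -0.3]
grip_width: 0.3
grip_force: 0.0
```

>>> play_rows(
  increments=[
    [[0, 0, 0.1, 0, 0, 0, -0.4], [0, 0, 0.2, 0, 0, 0, -0.4], [0, 0, 0.2, 0, 0, 0, -0.4]],
  ],
)

```text
time: 4.15
position: [0.5221, -0.0841, 0.0822]
tool_rot: [2.222, 2.221, -0.001]
ft_force: [-0.0, 0.2, -0.2]
grip_width: 0.303
grip_force: 0.0
```

```bash
python3 - <<'E'
from h import *
st=ctrl.get_state(); print(st["position"],R.from_rotvec(st["tool_rot"]).as_matrix().round(3).tolist(),st["ft_force"])
E
```

```text
[ 0.52207643 -0.08411476  0.08219051] [[0.0, 1.0, -0.0], [1.0, -0.0, -0.0], [-0.0, -0.0, -1.0]] [-0.01026756  0.16585454 -0.1902509 ]
```

>>> play_rows(
  increments=[
    [[0.12, 0, 0, 0, 0, 0, -0.4], [0.24, 0, 0, 0, 0, 0, -0.4], [0.36, 0, 0, 0, 0, 0, -0.4], [0.48, 0, 0, 0, 0, 0, -0.4], [0.6, 0, 0, 0, 0, 0, -0.4], [0.72, 0, 0, 0, 0, 0, -0.4], [0.8, 0, 0, 0, 0, 0, -0.4], [0.8, 0, 0, 0, 0, 0, -0.4]],
  ],
)

```text
time: 4.95
position: [0.5219, -0.0017, 0.0822]
tool_rot: [-2.218, -2.224, -0.001]
ft_force: [0.1, 0.6, -0.1]
grip_width: 0.3
grip_force: 0.0
```

```bash
python3 - <<'E'
from h import *
st=ctrl.get_state(); print(st["position"]); C=cam("scene"); a=snap("scene","s1.png"); b=snap("side","d1.png")
c1=cv2.resize(a[110:250,215:395],(400,311),interpolation=3); c2=cv2.resize(b[200:340,180:360],(400,311),interpolation=3)
cv2.imwrite("pics/c1.png",np.hstack([c1,c2])[:,:,::-1])
E
```

```text
[ 0.52191474 -0.0016944   0.08220314]
```

View pics/c1.png

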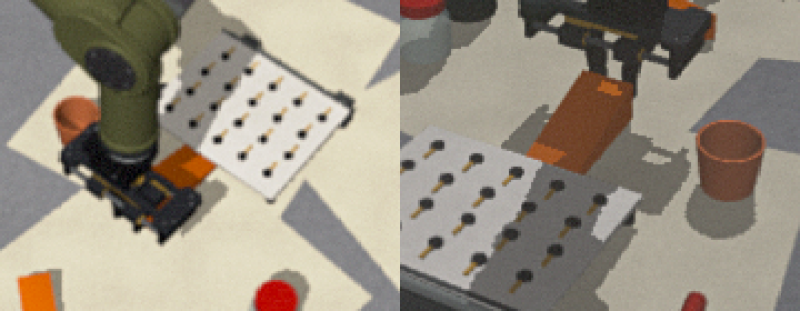

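The wedge points straight into the gap, with its tip at crop (205,170) just short of the free edge, and the pot is untouched at (728,160). I keep pushing.

>>> play_rows(
  increments=[
    [[0.12, 0, 0, 0, 0, 0, -0.4], [0.24, 0, 0, 0, 0, 0, -0.4], [0.36, 0, 0, 0, 0, 0, -0.4], [0.48, 0, 0, 0, 0, 0, -0.4], [0.6, 0, 0, 0, 0, 0, -0.4], [0.72, 0, 0, 0, 0, 0, -0.4], [0.84, 0, 0, 0, 0, 0, -0.4], [0.92, 0, 0, 0, 0, 0, -0.4]],
  ],
)

```text
time: 5.85
position: [0.522, 0.0878, 0.0822]
tool_rot: [2.22, 2.221, -0.003]
ft_force: [0.6, -4.9, 0.9]
grip_width: 0.302
grip_force: 3.1
```

>>> play_rows(
  increments=[
    [[0.0, 0, 0, 0, 0, 0, -0.4], [0.0, 0, 0, 0, 0, 0, -0.4], [0.0, 0, 0, 0, 0, 0, -0.4]],
  ],
)

```text
time: 6.15
position: [0.522, 0.089, 0.0823]
tool_rot: [-2.22, -2.222, -0.001]
ft_force: [-0.1, -0.9, 0.6]
grip_width: 0.299
grip_force: 0.0
```

```bash
python3 - <<'E'
from h import *
st=ctrl.get_state(); print(st["position"],st["ft_force"]); a=snap("wrist","w3.png"); b=snap("side","d2.png")
cv2.imwrite("pics/c2.png",np.hstack([cv2.resize(a,(400,300)),cv2.resize(b[210:370,125:325],(400,300),interpolation=3)])[:,:,::-1])
E
```

```text
[0.52197063 0.08904262 0.08225643] [-0.09211913 -0.88539632  0.59232934]
```

View pics/c2.png

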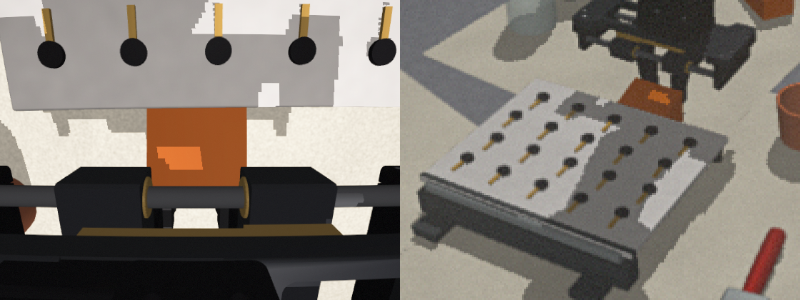

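The wedge is under the free edge, pointing straight, and the board is nearly level. I back off to measure how much heel sticks out; at level it should be 34 mm.

>>> play_rows(
  increments=[
    [[-0.3, 0, 0, 0, 0, 0, -0.4], [-0.6, 0, -0.4, 0, 0, 0, -0.4], [-0.9, 0, -0.8, 0, 0, 0, -0.4], [-0.9, 0, -1, 0, 0, 0, -0.4], [-0.9, 0, -1, 0, 0, 0, -0.4], [-0.9, 0, -1, 0, 0, 0, -0.4]],
  ],
)

```text
time: 6.85
position: [0.5219, -0.0015, 0.1822]
tool_rot: [2.221, 2.221, 0.0]
ft_force: [-0.3, 0.8, -0.6]
grip_width: 0.307
grip_force: 0.0
```

```bash
python3 - <<'E'
from h import *
st=ctrl.get_state(); print(st["position"]); im=snap("wrist","w4.png")[:,:,::-1]; C=cam("wrist",st)
h=cv2.cvtColor(im,cv2.COLOR_BGR2HSV); m=cv2.inRange(h,(4,170,70),(16,255,255)); m[222:]=0; m[:,:180]=0
c=max(cv2.findContours(m,0,2)[0],key=cv2.contourArea); r=cv2.approxPolyDP(cv2.convexHull(c),3,True)[:,0]
for z in(.036,.045): print(z,np.c_[r,plane(C,r,z)[:,:2].round(4)].tolist())
b=r[:,1].max(); print(b)
# white board edge line: column profile
for x in(200,330,380):
    g=im[:,x].astype(int).sum(1)[20:220]; print(x,[20+i for i in np.argsort(-abs(np.diff(g)))[:4]])
E
```

```text
[ 0.52194077 -0.00151385  0.18217792]
0.036 [[318.0, 2.0, 0.5511, 0.1455], [318.0, 71.0, 0.5523, 0.1023], [312.0, 79.0, 0.5483, 0.0971], [236.0, 79.0, 0.4961, 0.097], [230.0, 71.0, 0.4921, 0.1022], [230.0, 3.0, 0.4931, 0.1448]]
0.045 [[318.0, 2.0, 0.55, 0.1425], [318.0, 71.0, 0.5511, 0.1009], [312.0, 79.0, 0.5473, 0.0959], [236.0, 79.0, 0.497, 0.0958], [230.0, 71.0, 0.4932, 0.1009], [230.0, 3.0, 0.4942, 0.1418]]
79
200 [np.int64(61), np.int64(62), np.int64(69), np.int64(58)]
330 [np.int64(58), np.int64(59), np.int64(119), np.int64(62)]
380 [np.int64(120), np.int64(100), np.int64(76), np.int64(97)]
```

View pics/w4.png

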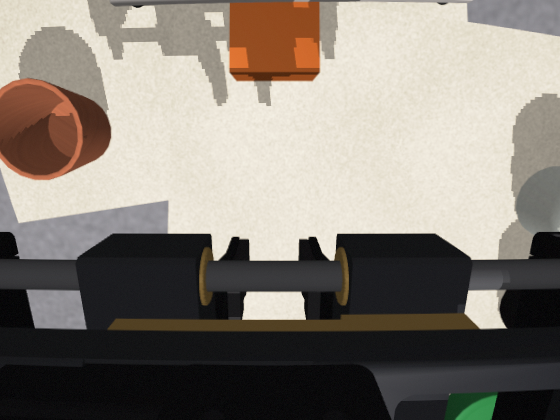

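The heel top edge is at row 72, so y≈0.100, and the free edge is at row 2, y≈0.146. That leaves 46 mm sticking out against 34 mm wanted, so about 12 mm more.

>>> play_rows(
  increments=[
    [[0.4, 0, 0.4, 0, 0, 0, -0.4], [0.7, 0, 0.8, 0, 0, 0, -0.4], [0.7, 0, 1, 0, 0, 0, -0.4], [0.7, 0, 1, 0, 0, 0, -0.4], [0.8, 0, 1, 0, 0, 0, -0.4], [0.9, 0, 1, 0, 0, 0, -0.4]],
  ],
)

```text
time: 7.5
position: [0.5229, 0.0885, 0.0832]
tool_rot: [2.222, 2.219, 0.002]
ft_force: [0.1, 0.1, 0.4]
grip_width: 0.302
grip_force: 0.0
```

>>> play_rows(
  increments=[
    [[0.05, 0, 0, 0, 0, 0, -0.4], [0.1, 0, 0, 0, 0, 0, -0.4], [0.12, 0, 0, 0, 0, 0, -0.4], [0.13, 0, 0, 0, 0, 0, -0.4], [0.13, 0, 0, 0, 0, 0, -0.4], [0.13, 0, 0, 0, 0, 0, -0.4]],
  ],
)

```text
time: 8.1
position: [0.5231, 0.0988, 0.0835]
tool_rot: [2.22, 2.217, -0.002]
ft_force: [-0.2, -6.1, 1.8]
grip_width: 0.302
grip_force: 2.8
```

>>> play_rows(
  increments=[
    [[-0.3, 0, 0, 0, 0, 0, -0.4], [-0.4, 0, -0.5, 0, 0, 0, -0.4], [-0.5, 0, -1, 0, 0, 0, -0.4], [-0.5, 0, -1, 0, 0, 0, -0.4], [-0.5, 0, -1, 0, 0, 0, -0.4], [-0.5, 0, -1, 0, 0, 0, -0.4]],
  ],
)

```text
time: 8.7
position: [0.5215, 0.0515, 0.1819]
tool_rot: [-2.221, -2.222, 0.001]
ft_force: [-0.6, -0.0, -0.1]
grip_width: 0.3
grip_force: 0.0
```

```bash
python3 - <<'E'
from h import *
st=ctrl.get_state(); print(st["position"]); im=snap("wrist","w5.png")[:,:,::-1]; C=cam("wrist",st)
h=cv2.cvtColor(im,cv2.COLOR_BGR2HSV); m=cv2.inRange(h,(4,170,70),(16,255,255)); m[222:]=0; m[:,:180]=0
c=max(cv2.findContours(m,0,2)[0],key=cv2.contourArea); r=cv2.approxPolyDP(cv2.convexHull(c),3,True)[:,0]
for z in(.036,.044,.045): print(z,np.c_[r,plane(C,r,z)[:,:2].round(4)].tolist())
snap("side","d3.png")
E
```

```text
[0.52149183 0.05151222 0.18189427]
0.036 [[317.0, 85.0, 0.5512, 0.1461], [318.0, 138.0, 0.553, 0.1102], [233.0, 137.0, 0.4924, 0.1108], [233.0, 86.0, 0.4933, 0.1454]]
0.044 [[317.0, 85.0, 0.5502, 0.1452], [318.0, 138.0, 0.5519, 0.1105], [233.0, 137.0, 0.4933, 0.1111], [233.0, 86.0, 0.4942, 0.1445]]
0.045 [[317.0, 85.0, 0.55, 0.1451], [318.0, 138.0, 0.5518, 0.1105], [233.0, 137.0, 0.4935, 0.1111], [233.0, 86.0, 0.4943, 0.1444]]
```

View pics/w5.png

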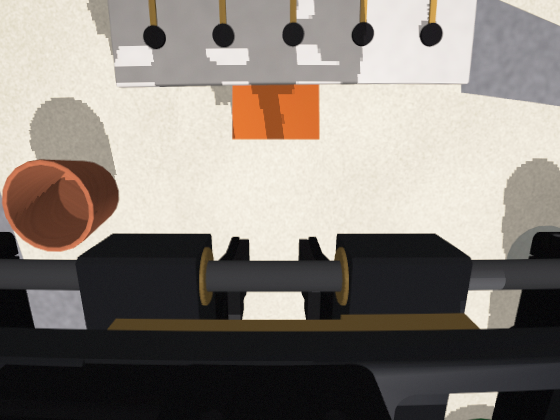

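The heel edge is at row 138 (y≈0.1105) and the free edge at row 85 (y≈0.1457). That is 35 mm sticking out against 34, so the board is level to within about 0.003 rad. Now to the gun.

>>> play_rows(
  increments=[
    [[-0.3, 0, -0.4, 0, 0, 0, 1], [-0.7, -0.1, -0.8, 0, 0, 0, 1], [-1, -0.3, -1, 0, 0, 0, 1], [-1, -0.4, -1, 0, 0, 0, 1]],
  ],
)

```text
time: 9.2
position: [0.4821, -0.0539, 0.2843]
tool_rot: [2.227, 2.21, -0.0]
ft_force: [0.7, 0.2, 0.5]
grip_width: 0.578
grip_force: 0.0
```

>>> play_rows(
  increments=[
    [[-0.4, -0.2, 0, 0, 0, 0, 1], [-0.8, -0.4, 0, 0, 0, 0, 1], [-1, -0.4, 0, 0, 0, 0, 1]],
  ],
)

```text
time: 9.5
position: [0.4391, -0.1516, 0.2806]
tool_rot: [-2.224, -2.216, 0.005]
ft_force: [-0.3, 0.1, 0.2]
grip_width: 0.856
grip_force: 0.0
```

>>> play_rows(
  increments=[
    [[-0.4, -0.2, 0, 0, 0, 0, 1], [-0.8, -0.4, 0, 0, 0, 0, 1], [-1, -0.4, 0, 0, 0, 0, 1]],
  ],
)

```text
time: 9.8
position: [0.3991, -0.2517, 0.2805]
tool_rot: [-2.224, -2.214, 0.004]
ft_force: [0.1, 0.5, -0.5]
grip_width: 0.992
grip_force: 0.0
```

>>> play_rows(
  increments=[
    [[-0.4, -0.1, 0, 0, 0, 0.09, 1], [-0.8, -0.2, 0, 0, 0, 0.18, 1], [-1, -0.2, 0, 0, 0, 0.27, 1], [-1, -0.2, 0, 0, 0, 0.36, 1], [-1, -0.2, 0, 0, 0, 0.45, 1], [-1, -0.2, 0, 0, 0, 0.54, 1], [-1, -0.2, 0, 0, 0, 0.63, 1], [-1, -0.2, 0, 0, 0, 0.72, 1]],
  ],
)

```text
time: 10.6
position: [0.383, -0.3475, 0.2806]
tool_rot: [-3.065, -0.679, 0.001]
ft_force: [-1.0, -0.2, 0.9]
grip_width: 1.0
grip_force: 0.0
```

>>> play_rows(
  increments=[
    [[0, 0, 0, 0, 0, 0.09, 1], [0, 0, 0, 0, 0, 0.18, 1], [0, 0, 0, 0, 0, 0.27, 1], [0, 0, 0, 0, 0, 0.27, 1], [0, 0, 0, 0, 0, 0.27, 1]],
  ],
)

```text
time: 11.1
position: [0.3827, -0.3479, 0.2812]
tool_rot: [-3.14, -0.033, 0.002]
ft_force: [-1.3, 0.5, 0.6]
grip_width: 0.997
grip_force: 0.0
```

```bash
cat > g.py <<'E'
from h import *
import sys
st=ctrl.get_state(); print(st["position"].round(4),R.from_rotvec(st["tool_rot"]).as_matrix().round(3).tolist(),st["joint_positions"].round(2)); im=snap("wrist",sys.argv[1])[:,:,::-1]; C=cam("wrist",st)
h=cv2.cvtColor(im,cv2.COLOR_BGR2HSV)
for n,m,z in(("red",cv2.inRange(h,(0,170,60),(4,255,255))|cv2.inRange(h,(174,170,60),(180,255,255)),.081),("blue",cv2.inRange(h,(105,120,50),(128,255,255)),.085)):
    for c in cv2.findContours(m,0,2)[0]:
        if cv2.contourArea(c)>100:
            r=cv2.boxPoints(cv2.minAreaRect(c)); print(n,z,np.c_[r.round(),plane(C,r,z)[:,:2].round(4)].tolist())
print("predicted pad px",proj(C,[[.4625,-.367,.081],[.4625,-.423,.085]]).round())
E
python3 g.py w6.png
```

```text
[ 0.3827 -0.3479  0.2812] [[1.0, 0.021, -0.001], [0.021, -1.0, 0.001], [-0.001, -0.002, -1.0]] [ 0.99  0.06 -0.32  1.78  0.02  1.3  -0.88]
red 0.081 [[292.0, 127.0, 0.4492, -0.3626], [298.0, 42.0, 0.5174, -0.3652], [313.0, 43.0, 0.5169, -0.3772], [307.0, 128.0, 0.4486, -0.3752]]
blue 0.085 [[328.0, 173.0, 0.4103, -0.3949], [328.0, 157.0, 0.4241, -0.3946], [360.0, 158.0, 0.4238, -0.4229], [360.0, 174.0, 0.41, -0.4235]]
blue 0.085 [[331.0, 99.0, 0.4727, -0.3937], [332.0, 23.0, 0.5315, -0.3918], [367.0, 24.0, 0.5318, -0.4202], [366.0, 100.0, 0.4729, -0.4234]]
predicted pad px [[298. 111.]
 [364. 113.]]
```

>>> play_rows(
  increments=[
    [[0.4, 0.27, 0, 0, 0, 0, 1], [0.78, 0.54, 0, 0, 0, 0, 1], [0.78, 0.54, 0.3, 0, 0, 0, 1], [0.78, 0.54, 0.6, 0, 0, 0, 1], [0.78, 0.54, 0.6, 0, 0, 0, 1], [0.78, 0.54, 0.6, 0, 0, 0, 1]],
  ],
)

```text
time: 11.75
position: [0.4609, -0.4012, 0.2221]
tool_rot: [-3.14, -0.027, 0.001]
ft_force: [-0.1, 0.5, 0.7]
grip_width: 1.0
grip_force: 0.0
```

```bash
python3 - <<'E'
from h import *
st=ctrl.get_state(); print(st["position"].round(4),R.from_rotvec(st["tool_rot"]).as_matrix().round(3).tolist())
C=cam("scene"); a=snap("scene","s2.png"); b=snap("side","d4.png"); w=snap("wrist","w7.png")
P=st["position"]; tips=[[P[0],P[1]+s*.051,P[2]-.07] for s in(1,-1)]
print("tips",proj(C,tips).round(),proj(cam("side"),tips).round())
cv2.imwrite("pics/c3.png",np.vstack([np.hstack([cv2.resize(a[210:350,110:270],(400,300),interpolation=3),cv2.resize(b[100:220,290:450],(400,300),interpolation=3)]),cv2.resize(w,(800,600))[:300]])[:,:,::-1])
E
```

```text
[ 0.4609 -0.4012  0.2221] [[1.0, 0.017, -0.001], [0.017, -1.0, 0.001], [-0.001, -0.001, -1.0]]
tips [[167. 252.]
 [138. 279.]] [[355. 142.]
 [367. 129.]]
```

View pics/c3.png

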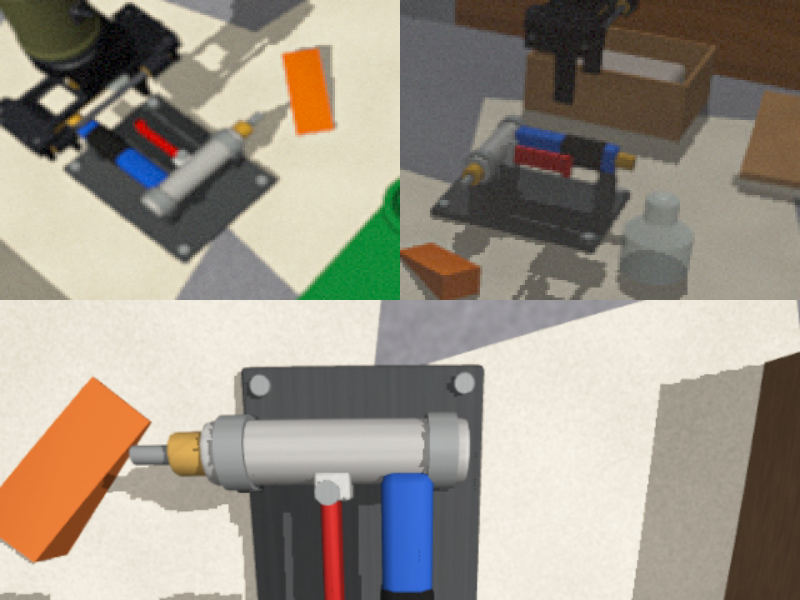

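The crop shows the gripper above the gun. The red trigger is at wrist crop (333,550) and the blue grip at (408,540), with clear space on both outer sides. One numeric check, then descend.

```bash
python3 g.py w8.png
```

```text
[ 0.4618 -0.402   0.2246] [[1.0, 0.016, 0.003], [0.016, -1.0, -0.003], [0.003, 0.003, -1.0]] [ 0.94  0.3  -0.33  1.63  0.1   1.23 -0.96]
red 0.081 [[222.0, 234.0, 0.4492, -0.3633], [225.0, 141.0, 0.5185, -0.3672], [243.0, 141.0, 0.5182, -0.3798], [240.0, 234.0, 0.4489, -0.3769]]
blue 0.085 [[267.0, 121.0, 0.5323, -0.3967], [302.0, 121.0, 0.5327, -0.4208], [302.0, 204.0, 0.4742, -0.4229], [267.0, 204.0, 0.4738, -0.3974]]
predicted pad px [[226. 217.]
 [302. 219.]]
```

>>> play_rows(
  increments=[
    [[0, 0, 0.2, 0, 0, 0, 1], [0, 0, 0.4, 0, 0, 0, 1], [0, 0, 0.4, 0, 0, 0, 1]],
  ],
)

```text
time: 12.25
position: [0.4599, -0.4008, 0.1809]
tool_rot: [-3.14, -0.025, 0.004]
ft_force: [-0.8, -0.0, -0.1]
grip_width: 1.002
grip_force: 0.0
```

>>> play_rows(
  increments=[
    [[0.01, 0, 0.2, 0, 0, 0, 1], [0.02, 0, 0.4, 0, 0, 0, 1], [0.02, 0, 0.6, 0, 0, 0, 1], [0.02, 0, 0.6, 0, 0, 0, 1], [0.02, 0, 0.6, 0, 0, 0, 1]],
  ],
)

```text
time: 12.75
position: [0.4635, -0.402, 0.1238]
tool_rot: [3.14, 0.025, 0.002]
ft_force: [0.2, 0.0, 1.7]
grip_width: 0.999
grip_force: 0.0
```

>>> play_rows(
  increments=[
    [[0, 0, 0, 0, 0, 0, -1], [0, 0, 0, 0, 0, 0, -1], [0, 0, 0, 0, 0, 0, -1], [0, 0, 0, 0, 0, 0, -1], [0, 0, 0, 0, 0, 0, -1], [0, 0, 0, 0, 0, 0, -1], [0, 0, 0, 0, 0, 0, -1], [0, 0, 0, 0, 0, 0, -1]],
  ],
  squeeze=25,
)

```text
time: 13.55
position: [0.4636, -0.4029, 0.1224]
tool_rot: [3.139, 0.025, 0.003]
ft_force: [3.1, -1.9, -3.5]
grip_width: 0.471
grip_force: 24.1
```

>>> play_rows(
  increments=[
    [[0, 0, 0, 0, 0, 0, -1], [0, 0, 0, 0, 0, 0, -1], [0, 0, 0, 0, 0, 0, -1], [0, 0, 0, 0, 0, 0, -1]],
  ],
)

```text
time: 13.95
position: [0.4635, -0.4029, 0.1223]
tool_rot: [3.139, 0.025, 0.003]
ft_force: [4.4, -3.0, -3.1]
grip_width: 0.472
grip_force: 24.1
```

The opening is 41 mm at 24 N, so the trigger is at its stop. I hold well over a second, then release.

>>> play_rows(
  increments=[
    [[0, 0, 0, 0, 0, 0, -1], [0, 0, 0, 0, 0, 0, -1], [0, 0, 0, 0, 0, 0, -1], [0, 0, 0, 0, 0, 0, -1], [0, 0, 0, 0, 0, 0, -1], [0, 0, 0, 0, 0, 0, -1], [0, 0, 0, 0, 0, 0, -1], [0, 0, 0, 0, 0, 0, -1]],
  ],
)

```text
time: 14.75
position: [0.4635, -0.4029, 0.1223]
tool_rot: [3.139, 0.025, 0.003]
ft_force: [3.6, -3.6, -3.9]
grip_width: 0.47
grip_force: 24.1
```

>>> play_rows(
  increments=[
    [[0, 0, 0, 0, 0, 0, -1], [0, 0, 0, 0, 0, 0, -1], [0, 0, 0, 0, 0, 0, -1], [0, 0, 0, 0, 0, 0, -1], [0, 0, 0, 0, 0, 0, -1], [0, 0, 0, 0, 0, 0, -1]],
  ],
)

```text
time: 15.35
position: [0.4635, -0.4029, 0.1224]
tool_rot: [3.139, 0.025, 0.003]
ft_force: [3.7, -2.5, -4.1]
grip_width: 0.473
grip_force: 24.1
```

>>> play_rows(
  increments=[
    [[0, 0, 0, 0, 0, 0, 1], [0, 0, 0, 0, 0, 0, 1], [0, 0, 0, 0, 0, 0, 1], [0, 0, 0, 0, 0, 0, 1], [0, 0, 0, 0, 0, 0, 1], [0, 0, 0, 0, 0, 0, 1], [0, 0, 0, 0, 0, 0, 1], [0, 0, 0, 0, 0, 0, 1]],
  ],
)

```text
time: 16.15
position: [0.4627, -0.4021, 0.1222]
tool_rot: [3.141, 0.024, -0.0]
ft_force: [-0.4, -0.4, 0.8]
grip_width: 0.99
grip_force: 0.0
```

>>> play_rows(
  increments=[
    [[0, 0, -0.2, 0, 0, 0, 1], [0, 0, -0.5, 0, 0, 0, 1], [0, 0, -0.8, 0, 0, 0, 1], [0, 0, -1, 0, 0, 0, 1], [0, 0, -1, 0, 0, 0, 1], [0, 0, -1, 0, 0, 0, 1]],
  ],
)

```text
time: 16.75
position: [0.4628, -0.4017, 0.2221]
tool_rot: [3.141, 0.025, 0.0]
ft_force: [-0.5, -0.2, -0.7]
grip_width: 1.003
grip_force: 0.0
```

```bash
python3 g.py w9.png; python3 - <<'E'
from h import *
a=snap("scene","s3.png").astype(int); b=cv2.imread("pics/scene0.png")[:,:,::-1].astype(int)
h=cv2.cvtColor(a.astype(np.uint8),cv2.COLOR_RGB2HSV); m=cv2.inRange(h,(4,190,90),(16,255,255)); C=cam("scene")
for c in cv2.findContours(m,0,2)[0]:
    if cv2.contourArea(c)>60: p=cv2.approxPolyDP(c,2,True)[:,0]; print(np.c_[p,plane(C,p,.045)[:,:2].round(3)].tolist())
for n,(x,y) in dict(pot=(249,165),red=(340,247),blk=(318,275),tape=(280,305),brush=(290,118)).items():
    print(n,np.abs(a-b)[y-12:y+12,x-12:x+12].mean().round(1))
E
```

```text
[ 0.4628 -0.4017  0.2221] [[1.0, 0.016, 0.0], [0.016, -1.0, -0.001], [0.0, 0.001, -1.0]] [ 0.94  0.3  -0.33  1.63  0.1   1.22 -0.96]
red 0.081 [[223.0, 236.0, 0.449, -0.3638], [225.0, 143.0, 0.5179, -0.3669], [243.0, 143.0, 0.5177, -0.3795], [241.0, 236.0, 0.4489, -0.3773]]
blue 0.085 [[267.0, 123.0, 0.5317, -0.3962], [303.0, 123.0, 0.5321, -0.4207], [303.0, 206.0, 0.474, -0.4228], [267.0, 206.0, 0.4736, -0.3969]]
predicted pad px [[227. 219.]
 [303. 221.]]
[[236.0, 233.0, 0.509, -0.15], [224.0, 235.0, 0.488, -0.178], [229.0, 271.0, 0.579, -0.251], [242.0, 269.0, 0.602, -0.223]]
[[297.0, 172.0, 0.501, 0.139], [291.0, 176.0, 0.497, 0.114], [291.0, 184.0, 0.517, 0.09], [303.0, 192.0, 0.564, 0.092], [312.0, 183.0, 0.564, 0.137]]
pot 28.9
red 9.8
blk 10.8
tape 8.0
brush 10.9
```

```bash
python3 - <<'E'
from h import *
snap("side","d5.png")
for f,(x0,x1,y0,y1) in(("scene0",(225,275,140,185)),("s3",(225,275,140,185)),("side0",(305,355,245,300)),("d5",(305,355,245,300))):
    im=cv2.imread(f"pics/{f}.png"); h=cv2.cvtColor(im,cv2.COLOR_BGR2HSV)[y0:y1,x0:x1]; m=cv2.inRange(h,(0,110,30),(14,255,255))
    print(f,cv2.boundingRect(m),(m>0).sum(),im[y0:y1,x0:x1].mean().round())
E
```

```text
scene0 (14, 13, 21, 24) 373 166.0
s3 (14, 13, 21, 25) 377 141.0
side0 (8, 9, 31, 36) 718 107.0
d5 (8, 9, 31, 36) 771 92.0
```

The pot has not moved; only a shadow fell on it. The trigger is back at its rest position and the wedge is still in place, so I hand in.

```bash
python3 -c "
from bench import ctrl
print(ctrl.close_job())"
```

```text
the job is handed in; nothing more can be done
None
```

Job handed in at about 17 s: the orange wedge is under the free edge with 35 mm of heel showing (34 mm is level, so the board should be within about 0.003 rad), the trigger was then held at its stop for well over a second and sprang back, and I saw no bystander moved.

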